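Wind up the display jack on a craft stall

TASK

Put the loose crank handle down onto the square upright shaft of the screw jack on the stall, and wind it until the top of the little display board, with the figure standing on it, is level with the top of the fixed wooden plinth beside it. Turn the shaft with the crank only, leave the crank seated on the shaft and let go of it, keep the figure standing on the board, and leave the bowl, hammer and candlestick where they are.

Things in the scene. Friction and masses are not known exactly. Their poses are not given: they have to be found in the camera images.
- crank: Loose dark steel crank, about 0.34 kg, lying flat on the table. Origin: centre of the hub's underside; z up, x along the arm from hub to grip. Hub: square block 40 x 40 mm, 32 mm tall, faces square to x and y, with a 21 x 21 mm square socket right through it (same axes). Arm: flat bar 22 mm wide, 12 mm thick, level with the hub's underside, about 95 mm from the origin to its end.
- grip_mid (a point): Mid-height of the crank's round wooden grip, on its axis: 80 mm along the arm from the hub's centre, 46 mm above the crank's underside. The grip stands upright, 27 mm in diameter, from 16 to 75 mm above the underside (its pin's head to 79 mm), and spins freely on its pin, so a hand that holds it can go round without turning.
- jack: Fixed geared screw jack: steel base plate 120 x 340 mm and a grey gear case up to 48 mm above the table. Origin at table level under the drive shaft; its y axis points from the shaft towards the screw column, which stands 215 mm away under the display board. Under the shaft a round grey pedestal, 54 mm in diameter, reaches 96 mm above the table.
- shaft_seat (a point): Centre of the top of the shaft's round collar (36 mm in diameter), 100 mm above the table, on which the crank's hub rests when seated. The steel shaft stands up from it: 18 x 18 mm square for 26 mm, then a stepped, narrowing tip to 35 mm. x and y are square to the shaft's flats and turn with it, z up. The crank fits in any of four quarter turns.
- shaft (a joint): Turn of the drive shaft, rad: grows clockwise as seen from above, which raises the board 24 mm per full turn; anticlockwise lowers it. It takes 0.2 N m to turn and stays where it is left. The crank has about 10 degrees of play each way on it.
- lift (a joint): Height of the display board above its lowest place, m: 0 at the start, grows as it rises, 0.066 at most.
- board_top (a point): Centre of the top face of the display board of the jack, a light wooden board 120 x 120 mm, 18 mm thick, 105 mm above the table at the start. The figure stands within 20 mm of this point at the start.
- plinth_top (a point): Centre of the top face of the fixed wooden plinth, 120 x 120 mm, next to the display board on the side away from the shaft (145 mm from the board's centre); 135 to 153 mm above the table.
- figure: Small brass figure on a round wooden slice, 68 mm in diameter, 72 mm tall, standing loose on the display board. Origin: centre of its underside, z up.
- bowl: White ceramic bowl, 90 mm in diameter, 45 mm tall, on the table. Origin: centre of its underside.
- hammer: Hammer, 200 mm long, lying on the table. Origin: centre of its underside.
- candlestick: Dark iron candlestick, 64 mm in diameter, 84 mm tall, on the table. Origin: centre of its underside.
There are look-alikes about, which are no part of the job. Leave any pink or yellow look-alike of the crank alone.

How it is judged:
By the outcome, as a careful person would: the job done as asked, in the order asked, and still so for the second after the job is handed in, with the robot touching nothing.
It also fails if it takes over 72 s, if anything falls off the work surface, if the arm or the gripper's body presses on something with over 40 N, if the wrist force passes 120 N, or if a joint passes its speed limit or range.

ROBOT

A 7-joint arm with a two-finger parallel gripper is mounted at the origin on the work surface. World frame = base frame: x ahead of the robot, y to its left, z up, the work surface at z = 0. Lengths are in mm, angles in rad, forces in N, time in s.
With the tool pointing down it reaches from about 400 to 750 mm from the base axis. Payload 19.5 kg.
Tool frame: the origin (TCP) lies at the very end of the fingers, on their centre line; the grasp point (between the pads) lies 19 mm behind it; y points along the fingers, z is the direction in which the jaws open and shut, and the axes are right-handed (so a half turn about y gives the same grasp; the last joint's range is limited). The gripper opens to 85 mm and grips with 20 to 120 N. Pads are 22 mm wide; open, the fingers measure 114 mm over their backs; the gripper's body (76 mm by 85 mm) begins 54 mm behind the grasp point. The pads swing forward as they close: fully open they stand 13 mm farther back than shut.
Start: joints at [-1.301, 0.707, -0.028, 1.485, 0.022, 0.951, -0.075], TCP at [176.381, 547.252, 231.268] pointing down, gripper open.
Joint ranges: [-2.71, 2.71], [-0.32, 2.16], [-1.57, 1.52], [0, 2.45], [-1.46, 4.6], [0, 2.02], [-2.83, 2.83]. Speed limits (rad/s): [1.89, 1.89, 2.57, 2.57, 3.01, 3.01, 3.01].

INTERFACE

Orientations are given as a unit quaternion [w, x, y, z].
In Python, from plant import ctrl gives the robot as it stands. Calls block until the motion is done:
- ctrl.move_to(position, orientation): joint-space move of the TCP to a pose.
- ctrl.move_linear(position, frame=None, feed=150, until_force=None): straight line of the TCP; frame=None keeps the orientation; feed is the mean speed in mm/s. With until_force (N) it stops when the force on the tool has changed by that much, and returns True; else False.
- ctrl.set_joints(angles): joint-space move.
- ctrl.grip(opening, newtons=None): opening from 0.0 (shut) to 1.0 (fully open); newtons is the grip in N (None keeps the last); returns when the fingers have stopped.
- ctrl.sleep(seconds).
- ctrl.inverse_kinematics(position, orientation): joint angles nearest the present ones, or None.
- ctrl.camera(name): name is "side" or "top" or "wrist"; returns the picture (384x512x3 uint8, red, green, blue); there is no depth.
- ctrl.camera_model(name): a dict with "mtx" (3x3 intrinsics, pixels), "R" (3x3) and "t" (3): a world point X has camera coordinates R X + t. Camera axes: x right, y down, z forward; pixel columns grow to the right and rows downward; lengths in mm; the calibration is good to about 2 mm. A picture is of the moment at which its call begins: read the wrist's pose just before it. camera_model takes no time and is no camera call; for the wrist camera it gives the pose at the moment of the call.
A pose or a line that the arm cannot do raises ctrl.Unreachable and nothing moves.
- ctrl.hand_in(): hands the job in, once; it reports no verdict.
Trained networks look in the newest picture that a camera, given by its name, has taken for a name from the list of things; names that differ only in an ending like _2 or _b are one class to them, and where a whole thing is asked for, a point or a joint stands for the part that bears it (a point fixed in the world has none). Each returns a list of dicts, best first, with "confidence" (0 to 1); they miss things now and then, are a little off and sometimes report something else, mostly with a low value. They report only what shows in the picture. A call takes as long as a camera call. They do not tell look-alikes from the thing itself.
- ctrl.outline_of(camera, target): "region" (384x512 bool, what is visible of it).
- ctrl.landmark_of(camera, target): "point" ([x, y, z] in mm, in the coordinates of the camera as it stood for that picture, good to about 4 mm: a listed point, or the origin of a listed thing).
Readings, each from a call of its own:
- ctrl.get_time_s(): time.
- ctrl.get_joints(): joint angles.
- ctrl.get_qd(): joint speeds.
- ctrl.get_joint_torque(): joint torques, N m.
- ctrl.get_tool_pos(): TCP position.
- ctrl.get_eef_rot(): TCP orientation.
- ctrl.get_contact_force(): force on the tool from outside, world axes, zero at the start.
- ctrl.get_wrist_torque(): the same for the moment, N m.
- ctrl.get_grip_width(): opening from 0.0 (shut) to 1.0 (fully open).
Only numpy, scipy, OpenCV 4.12 (cv2) and the standard library are available. Lean on these libraries where they do the work, as an engineer would, in place of code of your own. Each camera call takes 0.05 s, during which the arm holds its last target.

## Working session

There is one attempt and no reset: what is moved stays moved. The work goes in short steps, each a Python script; the robot and the scene stay as the last script left them, time stands still between calls to the robot, and variables do not carry over. Pictures are saved under pics/ and viewed, and the job is handed in when it is done.

```bash
ls; mkdir -p pics; python3 - <<'E'
from plant import ctrl
import cv2, numpy as np
print(ctrl.get_time_s(), ctrl.get_tool_pos(), ctrl.get_eef_rot())
for c in ["side","top","wrist"]:
    im=ctrl.camera(c); cv2.imwrite(f"pics/{c}0.png",im[:,:,::-1])
    m=ctrl.camera_model(c); R=np.array(m["R"]);t=np.array(m["t"])
    print(c,(-R.T@t).round(), m["mtx"][0][0])
    for n in ["crank","grip_mid","jack","shaft_seat","board_top","plinth_top","figure","bowl","hammer","candlestick"]:
        for d in ctrl.landmark_of(c,n)[:3]:
            p=np.array(d["point"]); print(n,(R.T@(p-t)).round(1),round(d["confidence"],2))
print(ctrl.get_time_s())
E
```

```text
pics
0.0 [176.31774745 547.02938343 230.81732865] [-0.69814649  0.69891559 -0.10983905  0.10974451]
side [ 355. -890. 1117.] 417.9483736140646
crank [386.8 -77.9   0.9] 0.93
crank [ 464.6 -359.4    0.8] 0.81
crank [ 580.7 -454.3   -2.5] 0.69
grip_mid [ 406.7 -309.9   44. ] 0.78
grip_mid [311.3 -74.8  45.2] 0.76
grip_mid [ 381.6 -218.9   46.6] 0.66
jack [553.   -0.9  -2.1] 0.94
jack [596.5 205.6 109.1] 0.37
shaft_seat [ 448.7 -175.6    3.6] 0.61
shaft_seat [5.473e+02 1.000e-01 1.046e+02] 0.4
shaft_seat [775.5 -66.9  -2.7] 0.22
board_top [599.7 205.6 108.6] 0.87
plinth_top [642.7 345.9 142.7] 0.69
figure [616.  215.3 101.8] 0.77
bowl [ 628.  -240.9    1.8] 0.56
bowl [618.1 209.6 105.3] 0.47
hammer [549.5   1.4  -1. ] 0.64
hammer [773.4 -66.   -1.9] 0.61
candlestick [311.9 348.3   2.9] 0.61
top [ 292.  -39. 1215.] 417.22751705542095
crank [ 584.4 -455.8   -0.8] 0.78
crank [ 450.  -183.9    1.1] 0.76
crank [ 229.8 -237.3    6.9] 0.76
grip_mid [305.3 -76.   46.5] 0.88
grip_mid [ 606.7 -533.6   48.5] 0.86
grip_mid [ 306.  -263.4   44.9] 0.85
jack [548.5  -1.4   0.9] 0.68
shaft_seat [548.6  -6.  100.4] 0.71
board_top [605.8 200.9 105.1] 0.65
plinth_top [642.3 347.4 140.2] 0.81
figure [621.6 211.2 100.1] 0.61
bowl [ 628.8 -243.2    3.1] 0.74
hammer [770.7 -64.2   3.6] 0.77
candlestick [315.4 347.5   2. ] 0.6
wrist [113. 569. 373.] 337.7416721487664
plinth_top [310.2 344.4  -0.9] 0.35
candlestick [310.9 344.5   1.7] 0.75
1.65
```

View pics/side0.png

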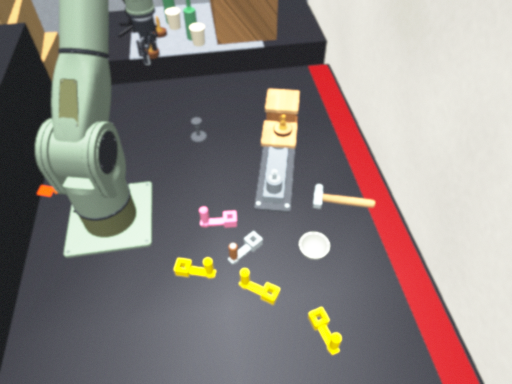

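View pics/top0.png

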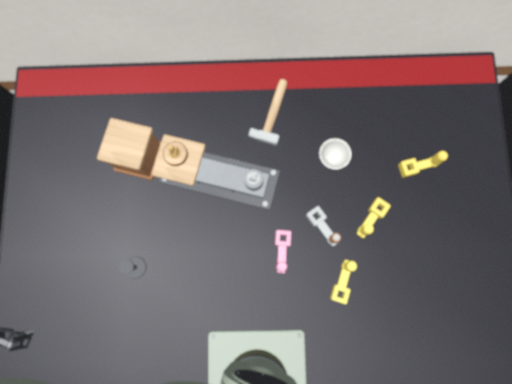

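The real crank is the grey one with the brown grip: hub near top-view (317,214), grip near (334,239). Next I'll look closer with the wrist camera at the shaft and the crank.

```bash
cat > h.py <<'E'
from plant import ctrl
import cv2, numpy as np
from scipy.spatial.transform import Rotation as Ro
def rotm(q): return Ro.from_quat([q[1],q[2],q[3],q[0]]).as_matrix()
def ori(th):
    y=np.array([0,0,-1.]); z=np.array([np.cos(th),np.sin(th),0]); x=np.cross(y,z)
    q=Ro.from_matrix(np.c_[x,y,z]).as_quat(); return [q[3],q[0],q[1],q[2]]
def proj(m,X):
    X=np.atleast_2d(X); c=X@np.array(m["R"]).T+np.array(m["t"]); p=c@np.array(m["mtx"]).T; return p[:,:2]/p[:,2:]
def back(m,uv,z):
    R=np.array(m["R"]);t=np.array(m["t"]); o=-R.T@t
    d=R.T@np.linalg.inv(np.array(m["mtx"]))@np.array([uv[0],uv[1],1.]); return o+d*(z-o[2])/d[2]
def snap(c,name):
    m=ctrl.camera_model(c); im=ctrl.camera(c); cv2.imwrite(f"pics/{name}.png",im[:,:,::-1]); return m,im
def lm(c,m,n,k=3):
    R=np.array(m["R"]);t=np.array(m["t"])
    for d in ctrl.landmark_of(c,n)[:k]:
        print(n,(R.T@(np.array(d["point"])-t)).round(1),round(d["confidence"],2))
E
python3 - <<'E'
from h import *
q=ctrl.get_eef_rot(); T=rotm(q); print(T.round(2)); m=ctrl.camera_model("wrist")
R=np.array(m["R"]);o=-R.T@np.array(m["t"])
print("cam in tool",T.T@(o-ctrl.get_tool_pos()), (R@T).round(2))
for th in np.arange(-3.14,3.15,np.pi/8):
    r=[]
    for p in ([549,-2,250],[450,-184,200],[450,-184,5]):
        j=ctrl.inverse_kinematics(p,ori(th)); r.append(None if j is None else np.round(j,2)[[0,4,6]])
    print(round(th,2),r)
E
```

```text
[[ 0.95 -0.    0.31]
 [-0.31 -0.    0.95]
 [-0.   -1.   -0.  ]]
cam in tool [ -67.1320041  -142.06171502    1.34551101] [[ 0.    0.    1.  ]
 [ 0.96 -0.26 -0.  ]
 [ 0.26  0.96 -0.  ]]
-3.14 [array([0.29, 0.49, 2.63]), array([0.76, 0.66, 2.78]), array([0.45, 0.8 , 2.68])]
-2.75 [array([-0.56, -0.96, -1.9 ]), array([-0.23, -1.05, -1.31]), array([ 0.  , -1.35, -1.12])]
-2.35 [array([-0.56, -0.96, -1.51]), array([-0.19, -0.92, -1.06]), array([ 0.  , -1.35, -0.73])]
-1.96 [array([-0.52, -0.81, -1.25]), array([-0.19, -0.92, -0.67]), array([ 0.  , -1.35, -0.33])]
-1.57 [array([-0.39, -0.52, -1.13]), array([ 0.03, -0.49, -0.73]), array([ 0.25, -0.58, -0.68])]
-1.18 [array([-0.34, -0.43, -0.82]), array([ 0.09, -0.39, -0.45]), array([ 0.28, -0.39, -0.47])]
-0.78 [array([-0.29, -0.35, -0.5 ]), array([ 0.15, -0.28, -0.17]), array([ 0.3 , -0.22, -0.25])]
-0.39 [array([-0.24, -0.26, -0.19]), array([ 0.21, -0.18,  0.12]), array([ 0.32, -0.04, -0.03])]
0.0 [array([-0.18, -0.18,  0.12]), array([ 0.28, -0.07,  0.4 ]), array([0.34, 0.12, 0.21])]
0.39 [array([-0.12, -0.09,  0.43]), array([0.34, 0.03, 0.69]), array([0.35, 0.27, 0.45])]
0.79 [array([-0.06, -0.01,  0.74]), array([0.4 , 0.13, 0.97]), array([0.37, 0.41, 0.71])]
1.18 [array([0.  , 0.08, 1.05]), array([0.47, 0.23, 1.27]), array([0.39, 0.52, 0.99])]
1.57 [array([0.06, 0.16, 1.37]), array([0.53, 0.32, 1.56]), array([0.41, 0.63, 1.28])]
1.97 [array([0.12, 0.24, 1.68]), array([0.59, 0.41, 1.86]), array([0.42, 0.69, 1.61])]
2.36 [array([0.18, 0.32, 2.  ]), array([0.65, 0.5 , 2.17]), array([0.45, 0.82, 1.88])]
2.75 [array([0.24, 0.41, 2.31]), array([0.7 , 0.58, 2.48]), array([0.53, 1.04, 2.06])]
3.14 [array([0.29, 0.49, 2.63]), array([0.76, 0.66, 2.78]), array([0.45, 0.8 , 2.68])]
```

```bash
python3 - <<'E'
from h import *
ctrl.move_to([549,-2,260],ori(0.0))
m,im=snap("wrist","shaft1"); 
for n in ["shaft_seat","board_top","jack"]: lm("wrist",m,n)
np.savez("shaft1.npz",**{k:np.array(v) for k,v in m.items()})
ctrl.move_to([450,-184,140],ori(0.0))
m,im=snap("wrist","crank1"); 
for n in ["crank","grip_mid"]: lm("wrist",m,n)
np.savez("crank1.npz",**{k:np.array(v) for k,v in m.items()})
print(ctrl.get_time_s(),ctrl.get_tool_pos())
for n in ("shaft1","crank1"):
    a=cv2.imread(f"pics/{n}.png"); cv2.imwrite(f"pics/{n}b.png",cv2.resize(a,None,fx=1.5,fy=1.5,interpolation=cv2.INTER_CUBIC))
E
```

```text
shaft_seat [548.6   0.8 100.3] 0.97
jack [544.1  -2.    0.9] 0.97
crank [ 446.7 -180.1    0. ] 0.91
crank [ 465.9 -357.4   -4.2] 0.83
crank [ 2.275e+02 -2.331e+02 -1.000e-01] 0.8
grip_mid [ 401.5 -310.8   43.3] 0.98
grip_mid [305.8 -73.5  45.8] 0.8
grip_mid [ 303.1 -262.    49.5] 0.69
5.3167 [ 450.9604489  -183.04158857  140.41047003]
```

View pics/shaft1b.png

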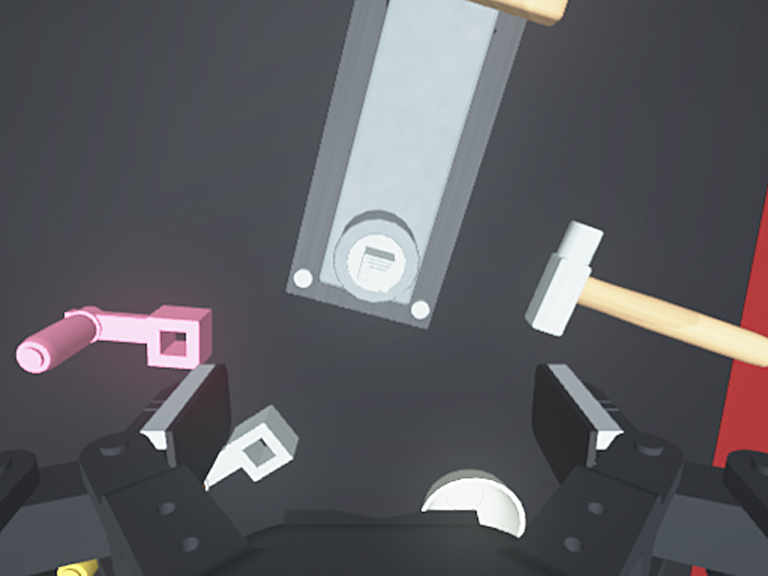

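View pics/crank1b.png

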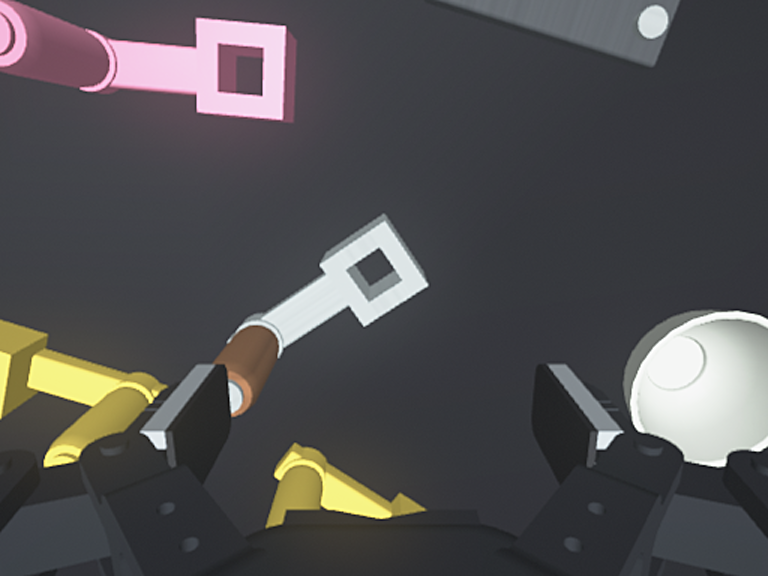

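```bash
python3 - <<'E'
import cv2,numpy as np
a=cv2.imread("pics/shaft1.png")[130:210,205:290].astype(float)
a=np.clip((a-140)*255/115,0,255).astype(np.uint8)
b=cv2.imread("pics/crank1.png")[130:230,190:300]
cv2.imwrite("pics/z1.png",cv2.resize(a,None,fx=7,fy=7,interpolation=cv2.INTER_CUBIC))
cv2.imwrite("pics/z2.png",cv2.resize(b,None,fx=6,fy=6,interpolation=cv2.INTER_CUBIC))
E
```

```text
(no output)
```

View pics/z1.png

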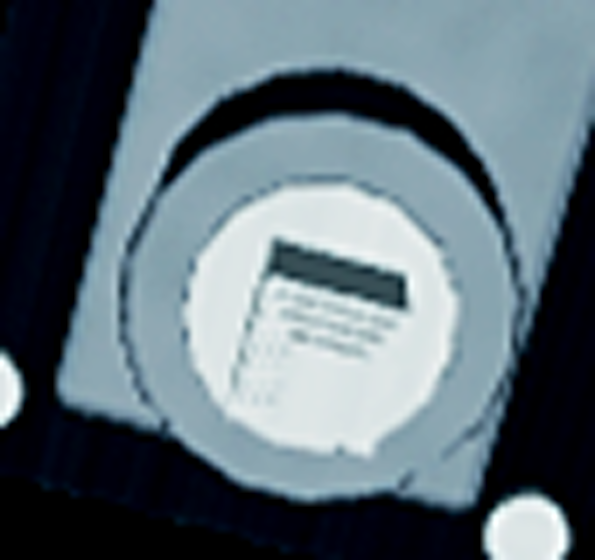

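View pics/z2.png

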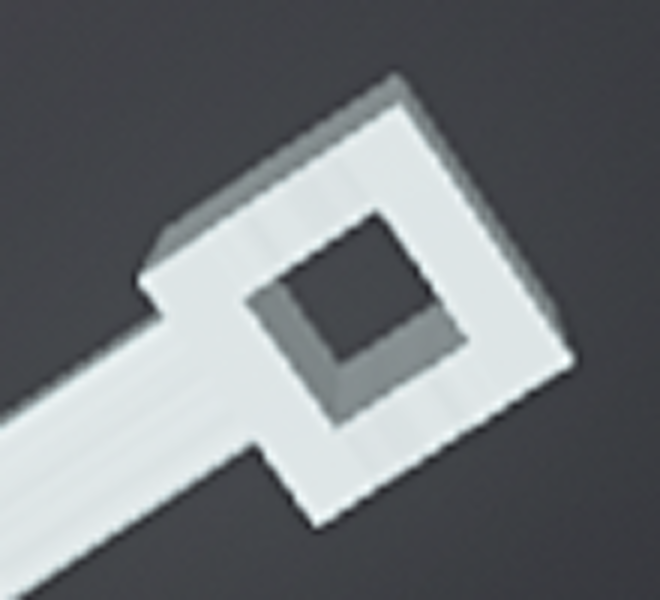

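```bash
python3 - <<'E'
from h import *
m=dict(np.load("crank1.npz"))
c=[back(m,(190+x/6-.42,130+y/6-.42),32) for x,y in [(402,103),(574,358),(317,528),(138,278)]]
c=np.array(c)[:,:2]; print(c.round(1), np.linalg.norm(np.diff(c,axis=0),axis=1).round(1), "centre",c.mean(0).round(1))
d=(c[3]-c[0])+(c[2]-c[1]); print("arm angle",np.degrees(np.arctan2(d[1],d[0])))
si=[back(m,(190+x/6-.42,130+y/6-.42),32) for x,y in [(376,210),(467,340),(337,425),(246,298)]]
print(np.mean(si,0))
m=dict(np.load("shaft1.npz"))
b=[back(m,(205+x/7-.43,130+y/7-.43),100)[:2] for x,y in [(275,239),(406,272)]]
t=[back(m,(205+x/7-.43,130+y/7-.43),126)[:2] for x,y in [(266,269),(409,309)]]
for e in (b,t):
    v=e[1]-e[0]; n=np.array([v[1],-v[0]])/np.linalg.norm(v); print(np.linalg.norm(v),np.degrees(np.arctan2(v[1],v[0])),"centre",(e[0]+e[1])/2+9*n)
print("collar",back(m,(205+322/7-.43,130+317/7-.43),100))
print("grip loc", [back(m,(0,0),0)[:0]])
E
```

```text
[[ 452.8 -149.4]
 [ 474.8 -182.1]
 [ 441.7 -205.1]
 [ 419.4 -171.6]] [39.4 40.3 40.3] centre [ 447.2 -177. ]
arm angle -145.77453102181838
[ 447.02402815 -176.93664263   32.        ]
17.5486280074908 -14.328877836054833 centre [545.66166717  -0.71521949]
17.70217749716019 -15.896126053590804 centre [5.45150503e+02 3.66570414e-01]
collar [ 5.45453778e+02 -1.60399491e-01  1.00000000e+02]
grip loc [array([], dtype=float64)]
```

```bash
python3 - <<'E'
from h import *
a=np.radians(-145.8)
c=np.array([447.2,-177.0])
th=a+np.pi
ctrl.grip(0.75,20)
ctrl.move_to([*c,90],ori(th)); 
print(ctrl.move_linear([*c,18],feed=100,until_force=8),ctrl.get_tool_pos())
ctrl.grip(0.0,20); print(ctrl.get_grip_width(),ctrl.get_contact_force())
ctrl.sleep(0.2); ctrl.grip(0.75)
ctrl.move_linear([*c,90],feed=150)
m,im=snap("wrist","c2"); 
np.savez("c2.npz",**{k:np.array(v) for k,v in m.items()})
print(ctrl.get_tool_pos(),ctrl.get_time_s())
cv2.imwrite("pics/c2b.png",cv2.resize(im[:,:,::-1],None,fx=1.5,fy=1.5,interpolation=cv2.INTER_CUBIC))
E
```

```text
False [ 447.45197507 -177.10714494   18.56459955]
0.46124026783052907 [-1.1193326   0.24745408  8.43235575]
[ 446.88701348 -176.87106615   89.18661812] 8.5667
```

View pics/c2b.png

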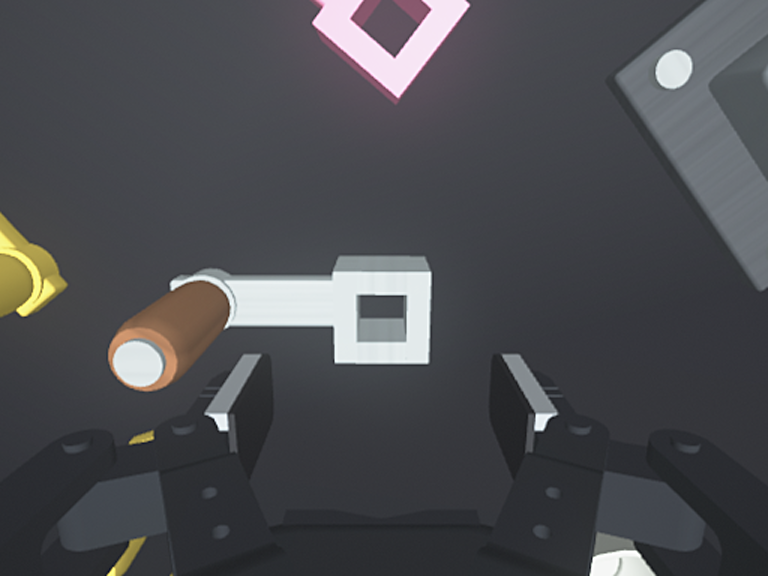

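```bash
python3 - <<'E'
from h import *
a=np.radians(-145.8)
c=np.array([447.2,-177.0])
th=a+np.pi/2
ctrl.move_to([*c,90],ori(th)); 
print(ctrl.get_contact_force())
print(ctrl.move_linear([*c,5],feed=100,until_force=8),ctrl.get_tool_pos(),ctrl.get_contact_force())
ctrl.grip(0.0,70); print(ctrl.get_grip_width(),ctrl.get_contact_force())
ctrl.move_linear([*c,60],feed=80)
print(ctrl.get_tool_pos(),ctrl.get_grip_width(),ctrl.get_contact_force())
m,im=snap("wrist","c3"); 
print(ctrl.get_time_s())
np.savez("c3.npz",**{k:np.array(v) for k,v in m.items()})
cv2.imwrite("pics/c3b.png",cv2.resize(im[:,:,::-1],None,fx=1.5,fy=1.5,interpolation=cv2.INTER_CUBIC))
E
```

```text
[ 0.31001209 -0.44263181  0.04219566]
False [ 447.38096038 -177.07985815    5.43166706] [ 0.4680268  -0.68886399  0.31304374]
0.4522796491459235 [-0.63735361  0.69433797 14.429051  ]
[ 447.06894968 -176.89913631   59.67063582] 0.4508694997043805 [-0.41956625  0.03816845 -3.20789135]
11.7167
```

View pics/c3b.png

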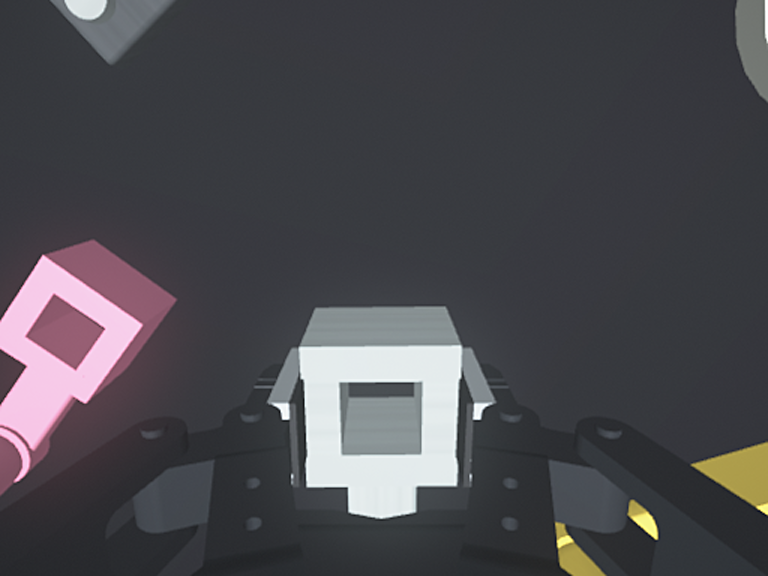

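```bash
python3 - <<'E'
from h import *
m=dict(np.load("c3.npz"))
for z in (84.7,86.7,88.7):
    c=np.array([back(m,((x-.25)/1.5,(y-.25)/1.5),z) for x,y in [(299,346),(462,345),(465,487),(302,489)]])[:,:2]
    i=np.array([back(m,((x-.25)/1.5,(y-.25)/1.5),z) for x,y in [(341,382),(423,382),(421,454),(341,454)]])[:,:2]
    print(z,c.mean(0),i.mean(0),np.linalg.norm(np.diff(c,axis=0),axis=1),np.linalg.norm(np.diff(i,axis=0),axis=1))
a=np.radians(-145.8+180); T=np.array([[np.cos(a),np.sin(a)],[-np.sin(a),np.cos(a)]])
print(T@(c.mean(0)-[447.07,-176.9]), T@(i.mean(0)-[447.07,-176.9]))
E
```

```text
84.7 [ 446.14943554 -176.14028297] [ 446.30067254 -175.87383393] [40.32189432 40.9165464  43.81840117] [20.70693951 20.73123049 21.06857118]
86.7 [ 447.10584214 -175.48888455] [ 447.25449396 -175.22699008] [39.63265007 40.21713744 43.06938921] [20.35298444 20.3768602  20.70843454]
88.7 [ 448.06224873 -174.83748614] [ 448.20831538 -174.58014622] [38.94340582 39.51772847 42.32037726] [19.99902937 20.02248991 20.3482979 ]
[1.97997441 1.14813863] [2.24542978 1.27887784]
```

```bash
python3 - <<'E'
from h import *
th=np.radians(-15.3); s=np.array([545.4,-0.4])
ctrl.move_to([*s,165],ori(th)); ctrl.sleep(0.2)
m,im=snap("side","s4"); m,im2=snap("wrist","w4")
print(ctrl.get_tool_pos(),ctrl.get_contact_force())
r=ctrl.move_linear([*s,105.5],feed=60,until_force=6)
print(r,ctrl.get_tool_pos(),ctrl.get_contact_force(),ctrl.get_wrist_torque(),ctrl.get_time_s())
cv2.imwrite("pics/s4b.png",np.vstack([cv2.resize(im[100:260,180:400,::-1],None,fx=2,fy=2,interpolation=cv2.INTER_CUBIC)]))
E
```

```text
[545.22379941  -1.093738   164.7331972 ] [ 0.53891429 -0.38377096 -3.50723904]
True [ 5.45143726e+02 -4.07553183e-01  1.05744384e+02] [-2.21887836  0.82948153  9.07238741] [0.20817974 0.20453407 0.00365892] 13.8833
```

View pics/s4b.png

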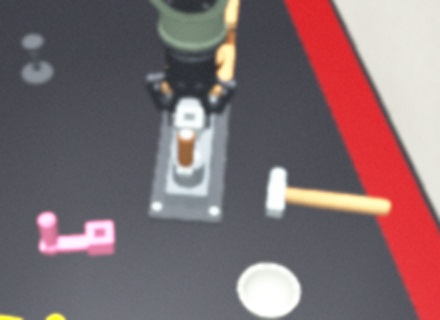

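View pics/w4.png

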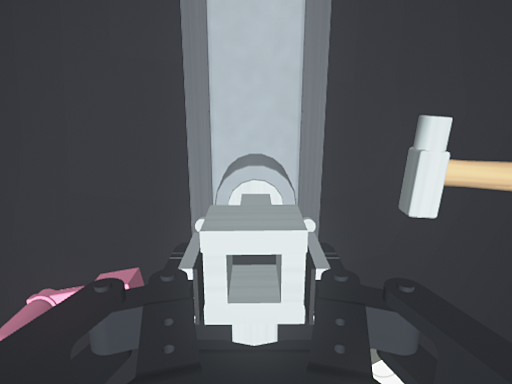

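The crank dropped over the shaft and stopped at TCP z 105.7, which is fully seated. Next I'll release it and touch the plinth top with closed fingertips to measure its height.

```bash
python3 - <<'E'
from h import *
th=np.radians(-15.3); s=np.array([545.2,-0.4])
ctrl.grip(0.8)
ctrl.move_linear([*s,215],feed=150)
m,im=snap("wrist","w5")
ctrl.grip(0.0)
ctrl.move_to([604,357,250],ori(th)); 
ctrl.move_linear([604,357,165],feed=150); ctrl.sleep(0.2)
print(ctrl.get_tool_pos(),ctrl.get_contact_force())
r=ctrl.move_linear([604,357,125],feed=12,until_force=3)
print(r,ctrl.get_tool_pos(),ctrl.get_contact_force())
ctrl.sleep(0.1);print(ctrl.get_tool_pos(),ctrl.get_contact_force(),ctrl.get_time_s())
m,im2=snap("side","s5"); 
E
```

```text
[604.29412508 357.05519859 165.89719828] [ 5.40862564e-04 -8.98348401e-01  8.72079886e-01]
True [604.04853772 357.01243295 141.64426555] [-1.69411449 -0.55371199  8.48811052]
[604.03304719 357.04563807 141.6269795 ] [-1.22003792 -0.6887175   6.73330776] 20.1667
```

View pics/w5.png

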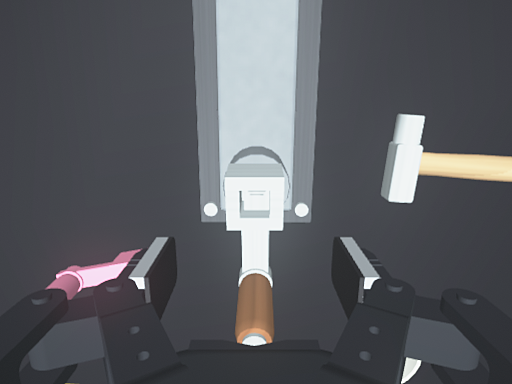

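View pics/s5.png

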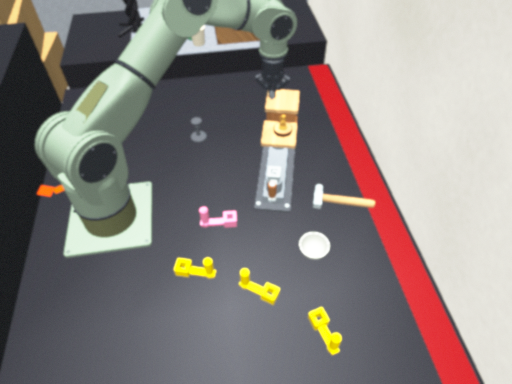

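```bash
python3 - <<'E'
from h import *
th=np.radians(-15.3)
ctrl.move_linear([604,357,200],feed=200)
ctrl.move_linear([553,220.6,200],feed=200)
ctrl.move_linear([553,220.6,125],feed=150); ctrl.sleep(0.2)
r=ctrl.move_linear([553,220.6,95],feed=12,until_force=3)
ctrl.sleep(0.1);print(r,ctrl.get_tool_pos(),ctrl.get_contact_force(),ctrl.get_time_s())
m,im2=snap("side","s6"); 
ctrl.move_linear([553,220.6,220],feed=200)
m,im=snap("wrist","w6")
E
```

```text
True [552.9986497  220.57410578 105.05453456] [-1.53750449 -0.48147743  9.82461378] 24.0583
```

View pics/w6.png

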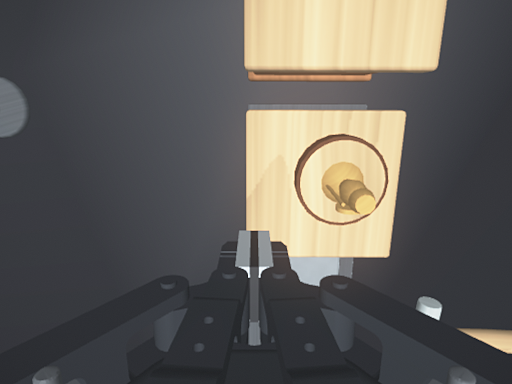

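```bash
cat > wind.py <<'E'
from h import *
S=np.array([545.2,-0.4]); TH=np.radians(-15.3)
def P(deg,z=131,r=80): a=np.radians(deg); return [S[0]+r*np.cos(a),S[1]+r*np.sin(a),z]
def wind(a0,a1,step=15,feed=140):
    n=int(np.ceil(abs(a1-a0)/step)); mx=0
    for i,a in enumerate(np.linspace(a0,a1,n+1)[1:]):
        ctrl.move_linear(P(a),feed=feed); f=np.array(ctrl.get_contact_force()); mx=max(mx,np.linalg.norm(f[:2]))
        if mx>30: print("force",a,f); return a
    print("max lateral",mx); return a1
E
python3 - <<'E'
from wind import *
a0=-105.3
ctrl.move_to(P(a0,240),ori(TH)); ctrl.grip(0.6,30)
print(ctrl.move_linear(P(a0),feed=150,until_force=6),ctrl.get_tool_pos())
ctrl.grip(0.0,30); print(ctrl.get_grip_width(),ctrl.get_contact_force())
t=ctrl.get_time_s(); wind(a0,a0-90); print(ctrl.get_time_s()-t,ctrl.get_tool_pos(),P(a0-90),ctrl.get_contact_force(),ctrl.get_time_s())
m,im=snap("side","s7"); snap("wrist","w7")
cv2.imwrite("pics/s7b.png",cv2.resize(im[60:240,180:380,::-1],None,fx=3,fy=3,interpolation=cv2.INTER_CUBIC))
E
```

```text
False [524.41677967 -77.6829037  131.71102073]
0.30307305581218863 [ 0.42626051 -1.00333271  3.69114997]
max lateral 20.353681871901248
1.9250000000000007 [466.96911258  21.37619814 131.64150991] [np.float64(468.0354065233762), np.float64(20.709843997229843), 131] [-19.92149455   4.17210029  35.74224092] 29.7083
```

View pics/s7b.png

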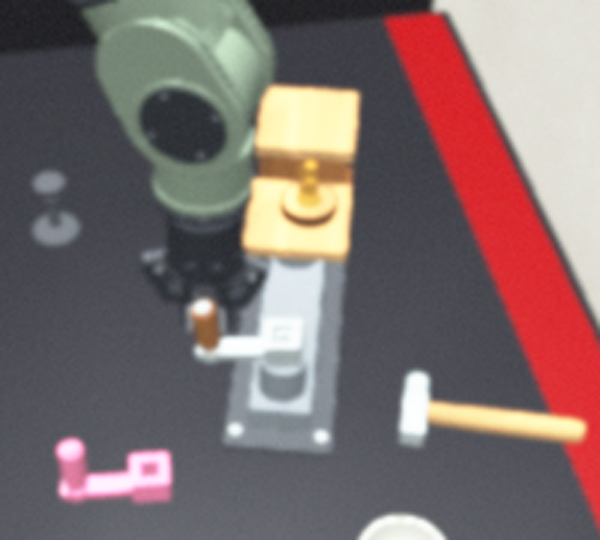

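View pics/w7.png

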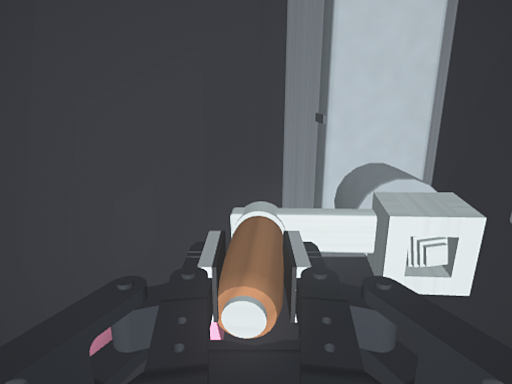

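```bash
cat >> wind.py <<'E'
def windc(a0,a1,step=15,feed=140,r=80.,z=131.):
    n=int(np.ceil(abs(a1-a0)/step)); log=[]
    for a in np.linspace(a0,a1,n+1)[1:]:
        ctrl.move_linear(P(a,z,r),feed=feed); f=np.array(ctrl.get_contact_force())
        u=np.array([np.cos(np.radians(a)),np.sin(np.radians(a))]); fr=f[:2]@u; ft=f[:2]@[u[1],-u[0]]
        r+=np.clip(fr/50,-.6,.6); z+=np.clip(f[2]/60,-.6,.6)
        log.append((round(a),round(fr,1),round(ft,1),round(f[2],1)))
        if np.linalg.norm(f)>50: print("STOP"); break
    print(log,"r,z",r,z); return a,r,z
E
python3 - <<'E'
from wind import *
ctrl.grip(0.42,20); ctrl.sleep(0.1)
print(ctrl.get_tool_pos(),ctrl.get_contact_force())
snap("wrist","w8")
ctrl.move_linear(P(-195.3,133),feed=50)
ctrl.grip(0.0,20); ctrl.sleep(0.1);print(ctrl.get_tool_pos(),ctrl.get_contact_force(),ctrl.get_grip_width())
out=windc(-195.3,-195.3-60,z=133); print(ctrl.get_tool_pos(),ctrl.get_time_s())
snap("wrist","w9")
np.savetxt("st.txt",out)
E
```

```text
[468.27065694  20.64766032 130.86773174] [-0.44784607 -0.53106796 -0.60053033]
[466.60836639  20.88497273 133.04879343] [-11.29185214   0.86939737  11.83728192] 0.3314186150196443
[(-210, np.float64(19.7), np.float64(-2.0), np.float64(18.4)), (-225, np.float64(22.6), np.float64(-2.3), np.float64(18.2)), (-240, np.float64(19.0), np.float64(-1.5), np.float64(15.2)), (-255, np.float64(17.2), np.float64(-1.9), np.float64(11.7))] r,z 81.5690912554975 134.0588295791226
[524.41667454  80.97088131 133.95502506] 31.9917
```

View pics/w8.png

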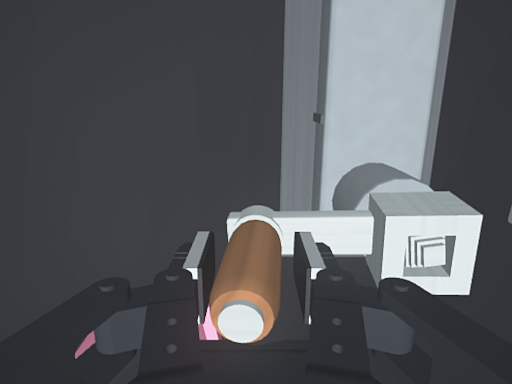

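View pics/w9.png

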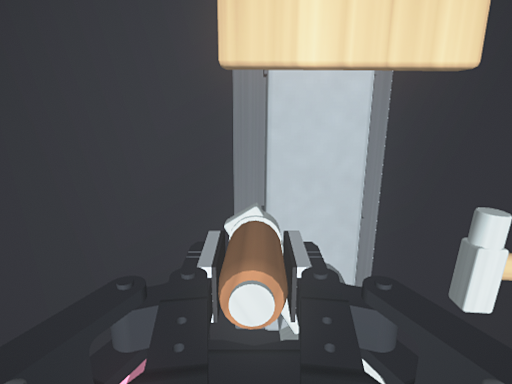

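```bash
python3 - <<'E'
from wind import *
a,r,z=np.loadtxt("st.txt")
out=windc(a,-655.3,step=16,feed=170,r=r,z=z); np.savetxt("st.txt",out)
print(ctrl.get_tool_pos(),ctrl.get_time_s(),ctrl.get_grip_width())
m,im=snap("side","s10"); snap("wrist","w10")
cv2.imwrite("pics/s10b.png",cv2.resize(im[60:240,180:380,::-1],None,fx=3,fy=3,interpolation=cv2.INTER_CUBIC))
E
```

```text
[(-271, np.float64(15.9), np.float64(-1.7), np.float64(9.9)), (-287, np.float64(14.2), np.float64(-1.0), np.float64(8.0)), (-303, np.float64(12.3), np.float64(0.8), np.float64(8.4)), (-319, np.float64(10.2), np.float64(1.0), np.float64(8.0)), (-335, np.float64(7.9), np.float64(1.1), np.float64(8.8)), (-351, np.float64(3.5), np.float64(0.7), np.float64(11.0)), (-367, np.float64(-2.0), np.float64(-0.3), np.float64(11.1)), (-383, np.float64(-4.2), np.float64(-0.0), np.float64(8.3)), (-399, np.float64(-6.1), np.float64(1.0), np.float64(6.2)), (-415, np.float64(-6.4), np.float64(0.1), np.float64(1.7)), (-431, np.float64(-5.5), np.float64(0.1), np.float64(-0.6)), (-447, np.float64(-7.5), np.float64(-0.8), np.float64(-2.6)), (-463, np.float64(-7.6), np.float64(-0.9), np.float64(-4.5)), (-479, np.float64(-8.9), np.float64(-1.0), np.float64(-3.7)), (-495, np.float64(-8.5), np.float64(0.1), np.float64(-3.4)), (-511, np.float64(-7.6), np.float64(-0.5), np.float64(-0.2)), (-527, np.float64(-6.3), np.float64(0.7), np.float64(3.7)), (-543, np.float64(-5.3), np.float64(-0.3), np.float64(8.1)), (-559, np.float64(-4.5), np.float64(0.5), np.float64(7.7)), (-575, np.float64(-2.1), np.float64(1.6), np.float64(7.6)), (-591, np.float64(0.2), np.float64(1.5), np.float64(7.8)), (-607, np.float64(3.4), np.float64(0.3), np.float64(6.4)), (-623, np.float64(6.2), np.float64(-0.2), np.float64(7.6)), (-639, np.float64(7.2), np.float64(-0.1), np.float64(6.7)), (-655, np.float64(8.7), np.float64(-0.0), np.float64(6.0))] r,z 81.712514547454 136.1896033086993
[580.80895888  73.89737293 136.36566372] 39.125 0.307218822451807
```

View pics/s10b.png

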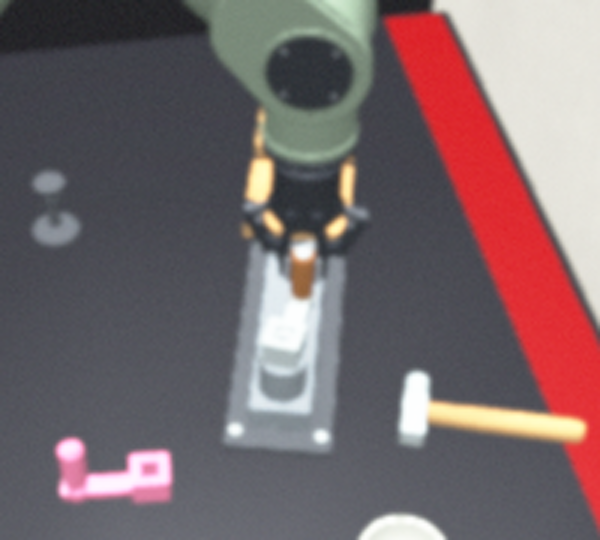

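View pics/w10.png

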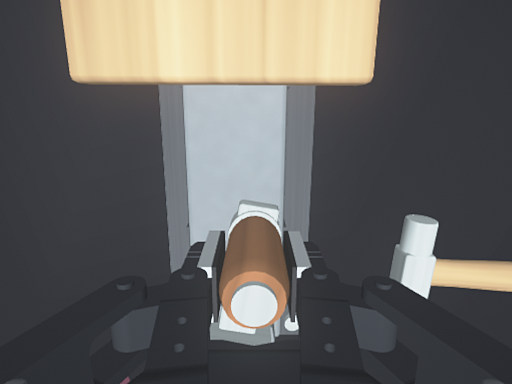

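```bash
python3 - <<'E'
from wind import *
p=ctrl.get_tool_pos()
ctrl.grip(0.6); ctrl.move_linear([p[0],p[1],240],feed=180)
ctrl.grip(0.0)
ctrl.move_linear([553,220.6,240],feed=220)
ctrl.move_linear([553,220.6,158],feed=150); ctrl.sleep(0.2)
r=ctrl.move_linear([553,220.6,128],feed=12,until_force=3)
ctrl.sleep(0.1);print(r,ctrl.get_tool_pos(),ctrl.get_contact_force(),ctrl.get_time_s())
ctrl.move_linear([553,220.6,235],feed=180)
m,im=snap("side","s11"); 
cv2.imwrite("pics/s11b.png",cv2.resize(im[60:240,180:380,::-1],None,fx=3,fy=3,interpolation=cv2.INTER_CUBIC))
m,im=snap("wrist","w11")
E
```

```text
True [553.01007939 220.61974396 140.97431582] [-1.16420007  0.47978523  6.89747148] 44.1167
```

View pics/s11b.png

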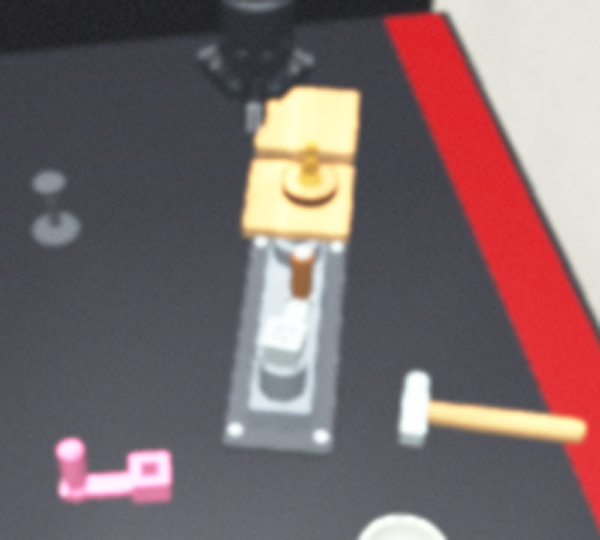

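View pics/w11.png

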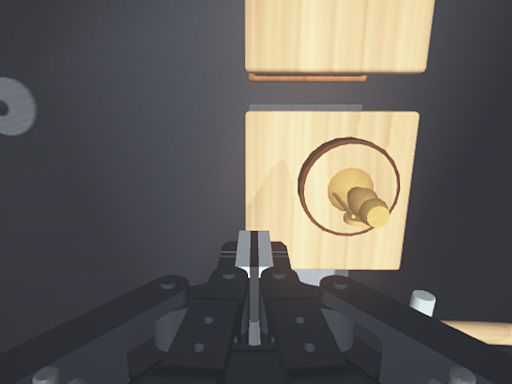

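```bash
python3 - <<'E'
from wind import *
p=[580.8,73.9]
ctrl.move_linear([*p,235],feed=220); ctrl.grip(0.6,20)
ctrl.move_linear([*p,131],feed=150,until_force=8)
ctrl.grip(0.0,20); print(ctrl.get_grip_width(),ctrl.get_contact_force())
out=windc(-655.3,-665.2,step=5,feed=40,r=81,z=131)
ctrl.sleep(0.1); ctrl.grip(0.6); q=ctrl.get_tool_pos(); ctrl.move_linear([q[0],q[1],240],feed=180)
ctrl.move_to([545.2,-0.4,215],ori(TH)); m,im=snap("wrist","w12")
for n in ["crank","grip_mid","shaft_seat"]: lm("wrist",m,n,1)
print(ctrl.get_time_s())
m,im=snap("side","s12"); 
for n in ["board_top","plinth_top","figure"]: lm("side",m,n,1)
cv2.imwrite("pics/s12b.png",cv2.resize(im[60:240,180:380,::-1],None,fx=3,fy=3,interpolation=cv2.INTER_CUBIC))
E
```

```text
0.30748010252687 [0.1441197  1.96564625 3.47170301]
[(-660, np.float64(8.6), np.float64(-1.2), np.float64(7.5)), (-665, np.float64(7.3), np.float64(0.2), np.float64(6.5))] r,z 81.31749204589353 131.23301045499403
crank [382.8 -83.4  -0.9] 0.62
grip_mid [306.3 -75.   48.4] 0.78
shaft_seat [547.7  -1.   -2.3] 0.63
49.9333
board_top [591.2  66.1 145.9] 0.69
figure [618.  213.9 141.3] 0.48
```

View pics/s12b.png

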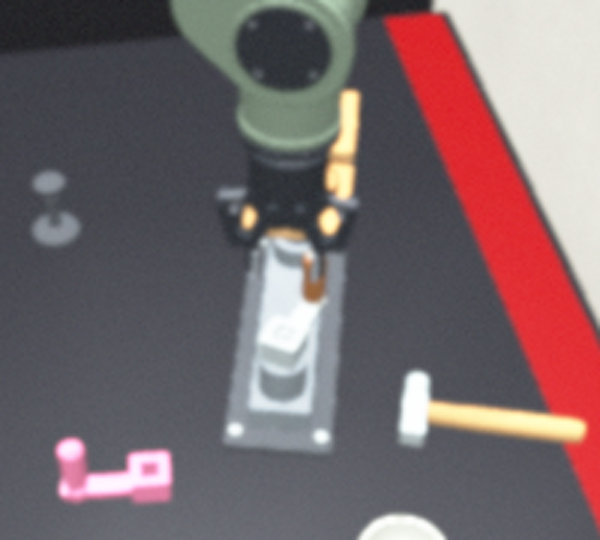

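View pics/w12.png

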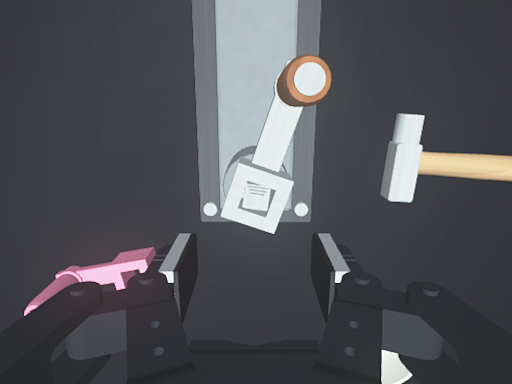

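```bash
python3 - <<'E'
from wind import *
a=np.radians(54.8); th=a-np.pi/2
p=S+39*np.array([np.cos(a),np.sin(a)])
ctrl.grip(0.0); ctrl.move_to([*p,200],ori(th))
ctrl.move_linear([*p,124],feed=150,until_force=5); ctrl.sleep(0.15)
r=ctrl.move_linear([*p,106],feed=15,until_force=3)
ctrl.sleep(0.1);print(r,ctrl.get_tool_pos(),ctrl.get_contact_force(),ctrl.get_time_s())
ctrl.move_linear([*p,240],feed=200)
ctrl.move_to([553,220.6,215],ori(TH))
ctrl.move_linear([553,220.6,152],feed=180); ctrl.sleep(0.2)
r=ctrl.move_linear([553,220.6,130],feed=12,until_force=3)
ctrl.sleep(0.1);print(r,ctrl.get_tool_pos(),ctrl.get_contact_force(),ctrl.get_time_s())
ctrl.move_linear([553,220.6,235],feed=200)
m,im=snap("side","s13"); 
cv2.imwrite("pics/s13b.png",cv2.resize(im[60:240,180:380,::-1],None,fx=3,fy=3,interpolation=cv2.INTER_CUBIC))
print(ctrl.get_time_s())
E
```

```text
True [567.73469098  31.48356779 111.13759391] [0.02473317 0.81053425 8.44437325] 52.8333
True [553.02824663 220.57506885 141.61208433] [-0.67733967 -0.47436038  7.1529582 ] 56.2
56.8667
```

View pics/s13b.png

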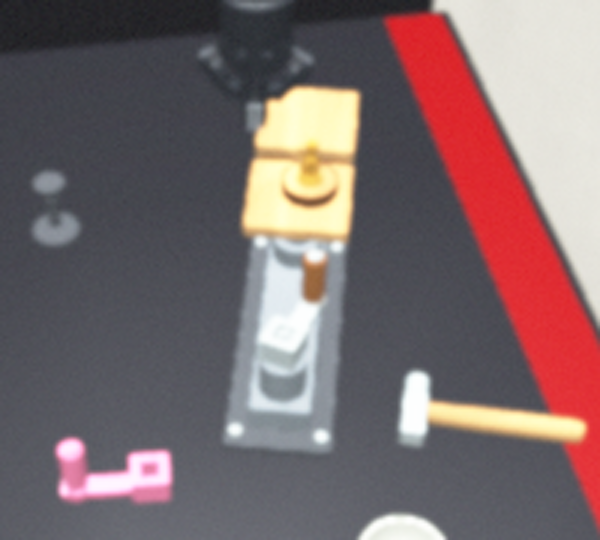

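Board and plinth both measure 141.6 mm by touch. The crank's arm reads 111 mm, against 112 mm expected when seated. The figure is still standing and the gripper is clear, so I'm handing in.

```bash
python3 -c "
from h import *
ctrl.hand_in()"
```

```text
the job is handed in; nothing more can be done
```

I put the steel crank on the square shaft, wound it clockwise about 1.55 turns, let go and handed the job in at about 57 s, under the 72 s limit.

**Level:** by fingertip touch, the board top is at 141.61 mm and the plinth top at 141.63 mm. The board read 105.05 mm at the start. After the main wind it was about 0.65 mm low, so I gave the crank another 10°.

**Crank seated:** pressing lightly on the crank's arm gave 111.1 mm, against about 112 mm expected when seated. In the wrist picture the shaft tip shows in the socket.

**Figure and other objects:** in the last side picture the figure stands on the board. The hammer, candlestick and pink crank look unmoved. The bowl is only partly in that view. I never went near the yellow cranks, and they are outside it.

**Checks that went less well:**
- **Force while winding:** during the first quarter turn my circle was about 1.5 mm off centre, and the force rose to about 20 N sideways and 36 N vertically. I re-gripped more lightly and followed the force; it stayed below about 30 N and fell to about 10 N.
- **Networks disagreed near the end:** with the gripper partly in view, the networks gave wrong positions for the crank, grip, shaft seat and board. I relied on touch and the pictures instead.

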